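# Turn the capper's star wheel to the unloading gate

## Robot

A 6-joint arm with a two-finger parallel gripper is mounted at the origin on the work surface. World frame = base frame: x ahead of the robot, y to its left, z up, the work surface at z = 0. Lengths are in mm, angles in rad, forces in N, time in s.
With the tool pointing down it reaches from about 250 to 725 mm from the base axis. Payload 4 kg.
Tool frame: the origin (TCP) lies at the very end of the fingers, on their centre line; the grasp point (between the pads) lies 19 mm behind it; z points along the fingers, y is the line along which they close (so a half turn about z gives the same grasp; the last joint's range is limited). The gripper opens to 85 mm and grips with 20 to 120 N. Pads are 22 mm wide; open, the fingers measure 114 mm over their backs; the gripper's body (76 mm by 85 mm) begins 54 mm behind the grasp point. The pads swing forward as they close: fully open they stand 13 mm farther back than shut.
Start: joints at [-1.128, 0.241, 0.005, 1.335, 0, 1.571], TCP at [214.234, -451.778, 231.306] pointing down, gripper open.
Joint ranges: [-2.72, 2.72], [-1.05, 1.87], [-1.09, 1.28], [-1.99, 2.15], [-1.42, 1.44], [-3.14, 3.14]. Speed limits (rad/s): [2.79, 2.79, 3.14, 3.14, 3.14, 3.14].

## Interface

Orientations are given as a rotation vector (axis times angle).
In Python, from bench import readout, viewer, workorder gives the robot as it stands. The module is installed in compiled form; this text tells all that it offers.
- The arm moves only by the shell command python3 -m inch 'ROWS' [FORCE]. ROWS is JSON, a list of rows, each an object with "grip": the gripper's target within -1 to 1 (fully open at 1, half-way at 0, shut at -1); "linear": the shift along the tool's x, y, z in mm, a list of three; "spin": the turn about the tool's z in degrees. In form: [{"grip": grip, "linear": [x, y, z], "spin": spin}, ...]. A call has 1 to 20 rows; each row shifts and turns the commanded pose from where the row before left it, along the tool's axes as they then stand; what a row does not reach is not made up. A row lasts 1/12 s, in which the tool goes at most 41.7 mm and 7.16 degrees, less where a joint would pass 70% of its speed; a pose out of reach is approached as far as the arm can. A call is refused whole if a number of a shift passes 41.7 or a number of a turn 7.16, either way. A call with a gripper value outside its range is refused whole. The fingers move at their own pace and stop on an object; FORCE is the grip in N (left out, the last holds). Time passes only in rows, so rows that do not move let the fingers close. It gives the time, the measured TCP pose, the force, the opening and the grip force at its end, in the units of the state.
- readout.state(): the state, without advancing time (a new reading comes with each control period).
- viewer.read_camera(name): name is "scene" or "top" or "wrist"; returns a dict with "img" (420x560x3 uint8, blue, green, red), "range_z" (420x560 float32, mm along the optical axis (not along the pixel's ray), 0 where there is no reading), "fx", "fy", "cx", "cy" (pixels), "R" (3x3) and "t" (3): a world point X has camera coordinates R X + t; the wrist camera has in their place "hand_eye" (4x4, takes a point from camera to tool coordinates, whose origin is the TCP and whose axes are the flange's). Camera axes: x right, y down, z forward; pixel columns grow to the right and rows downward; lengths in mm; the calibration is good to about 2 mm. The wrist camera is an equidistant fisheye: a pixel r from the principal point sees the ray r / f radians off the axis. A picture is of the moment at which its call begins: read the wrist's pose just before it.
- workorder.finish_job(): hands the job in; it is judged then, once.
Trained networks look in a picture, given as the dict that the camera call returned (one of the last four; its "shot" number tells which), for a name from the list of things; names that differ only in an ending like _2 or _b are one class to them, and where a whole thing is asked for, a point or a joint stands for the part that bears it (a point fixed in the world has none). Each returns a list of dicts, best first, with "p" (0 to 1); they miss things now and then, are a little off and sometimes report something else, mostly with a low value. They report only what shows in the picture. A call takes as long as a camera call. They do not tell look-alikes from the thing itself.
- viewer.boxes_of(picture, label): "centre" ([x, y, z] in mm, in world coordinates, good to about 4 mm: the middle of the surface that is visible of it).
The state is a dict: "t": time; "joint_pos": joint angles; "dq": joint speeds; "effort": joint torques, N m; "tcp_pos": TCP position; "eef_rot": TCP orientation; "wrist_force": force on the tool from outside, world axes, zero at the start; "moment": the same for the moment, N m; "finger_gap": finger opening in mm; "grip_force": force on a finger pad.
Only numpy, scipy, OpenCV 4.12 (cv2) and the standard library are available. Lean on these libraries where they do the work, as an engineer would, in place of code of your own. Each camera call takes 0.05 s, during which the arm holds its last target. There are 200 camera calls.

## Task

Gently push the rim of the bottle star wheel round with closed fingertips until the bottle with the blue cap stands at the yellow pointer, centred between the two posts of the unloading gate, then leave the wheel at rest. Push only on the grey lobes of the wheel, in either direction: do not touch or lift the bottles, do not touch the black star knob in the middle of the wheel, and leave the loose things on the table where they are.

Things in the scene. Friction and masses are not known exactly. Their poses are not given: they have to be found in the camera images.
- base: Fixed dark steel base plate under the wheel, carrying the unloading gate. Origin on the table top (z = 0), on the wheel's vertical axis; its +x axis points from there through the middle of the gate.
- gate (a point): Middle of the unloading gate: tip of its yellow pointer (12 mm wide, 48 mm tall), 143 mm from the wheel's axis along the base's x, 44 mm above the table. Either side of it, 44 mm off that line and 170 mm from the axis, stand two steel posts 16 mm thick with black star knobs, 36 mm across, tops 109 mm above the table.
- wheel: Star wheel, turning either way without stops about the vertical through its origin (12 mm above the table). Dry friction of about 0.3 N m (some 3 N at the rim) and a light drag: it stays where it is left. A round steel pan (137 mm radius, floor 20 mm, edge 30 mm above the table) carries the bottles; pan and star plate turn together.
- star_plate (a point): On the wheel's axis, at the middle of its dark grey star plate, 74 mm above the table; axes turn with the wheel. Plate 18 mm thick, open space below it: a disc of 78 mm radius with six straight lobes 50 mm wide, round ends at 131 mm radius, pointing at 30, 90, 150, 210, 270, 330 degrees from its x axis (anticlockwise seen from above).
- pocket_a (a point): Empty pocket of the star plate, at 60 degrees: this point is 105 mm from the axis, at the plate's mid-thickness, and turns with it. A pocket is the gap between two lobes, 55 mm wide here, open outward and upward; closed fingers reach down into it and push a lobe's flank. Pockets at 0, 120, 240 degrees hold bottles, which in which varies.
- lock_knob: Black star knob, 60 mm across, on a post on the wheel's axis, fixed to the wheel, from 124 to 138 mm above the table. Origin at the centre of its underside. Not to be touched.
- pocket_b (a point): The same point in the empty pocket at 180 degrees.
- pocket_c (a point): The same point in the empty pocket at 300 degrees.
- capped_mid (a point): The bottle with the blue screw cap: brown plastic, 48 mm diameter, 92 mm tall with its cap, standing loose in a pocket of the wheel, its top 112 mm above the table. This point is on its axis, 45 mm above its underside; z along its axis.
- open_a_mid (a point): An open brown bottle with no cap, 48 mm diameter, 86 mm tall, standing loose in another pocket. Point on its axis, 45 mm above its underside; z along its axis.
- open_b_mid (a point): The other open brown bottle on the wheel, the same.
- spare: Loose open brown bottle standing on the table to the left of the wheel, 48 mm diameter, 86 mm tall; origin at the centre of its underside. Leave alone.
- cap: Loose blue screw cap lying on the table to the right, 32 mm diameter, 18 mm tall; origin at the centre of its underside. Leave alone.
- wrench: Steel wrench about 160 mm long lying on the table to the right, along its x axis. Leave alone.
Mind the look-alikes: they are no part of the job. What is shaped like the part that bears open_a_mid but orange or turquoise is not meant.

How it is judged (in metres and radians):
At the end, for the whole second after the job is handed in: The blue-capped bottle's axis is within 10 mm of the gate's centre line, on the gate's side of the wheel; the wheel is at rest; all three bottles stand upright in their pockets (y of capped_mid in the frame of base between -0.01 and 0.01 m and x of capped_mid in the frame of base above 0.07 m and angular speed of wheel below 0.05 rad/s and horizontal distance between each of capped_mid, open_a_mid, open_b_mid and wheel below 0.122 m and angle between each of capped_mid, open_a_mid, open_b_mid's own z axis and vertical below 0.15 rad and height (world z) of capped_mid between 0.055 and 0.075 m and height (world z) of open_a_mid between 0.055 and 0.075 m and height (world z) of open_b_mid between 0.055 and 0.075 m); the robot touches nothing.
It fails at once if a bottle on the wheel is touched by the robot (over 1 N) (contact force between any of the fingers, the arm and capped above 1 N or contact force between any of the fingers, the arm and open_a above 1 N or contact force between any of the fingers, the arm and open_b above 1 N).
It fails at once if a bottle on the wheel is lifted or tipped (height (world z) of any of capped_mid, open_a_mid, open_b_mid above 0.08 m or angle between any of capped_mid, open_a_mid, open_b_mid's own z axis and vertical above 0.4 rad).
It fails at once if the black star knob on the wheel is touched (contact force between any of the fingers, the arm and lock_knob above 1 N).
It fails at once if the wheel is pushed with a part of the robot other than the fingers (over 2 N), or flung round instead of pushed gently (faster than 4 rad/s) (contact force between the arm and wheel above 2 N or angular speed of wheel above 4 rad/s).
It fails at once if the spare bottle, cap or wrench is moved by more than 20 mm (distance of any of spare, cap, wrench from where it was at the start of the episode above 0.02 m).
It also fails if it takes over 64 s, if anything falls off the work surface, if the arm or the gripper's body presses on something with over 40 N, if the wrist force passes 120 N, or if a joint passes its speed limit or range.

## Working session

There is one attempt and no reset: what is moved stays moved. The work goes in short steps, Python scripts to look and compute and a shell command to move; the robot and the scene stay as the last step left them, time stands still between calls to the robot, and variables do not carry over. Pictures are saved under pics/ and viewed, at most 10 in all, crops included, and the job is handed in when it is done.

```bash
mkdir -p pics; cat > h.py <<'E'
from bench import readout, viewer, workorder
import numpy as np, cv2
def look(names, cam="top"):
    p=viewer.read_camera(cam)
    for n in names:
        r=viewer.boxes_of(p,n)
        print(n,[(np.round(d["centre"]).tolist(),round(d["p"],2)) for d in r[:4]])
    return p
E
python3 - <<'E'
from h import *
s=readout.state(); print(s)
p=look(["base","gate","wheel","star_plate","lock_knob","capped_mid","open_a_mid","pocket_a"])
cv2.imwrite("pics/top.png",p["img"])
p=look(["capped_mid","lock_knob"],"scene")
cv2.imwrite("pics/scene.png",p["img"])
E
```

```text
{'t': 0.0, 'joint_pos': array([-1.12801734e+00,  2.41394462e-01,  3.71127055e-03,  1.33520317e+00,
        3.22271728e-06,  1.57080707e+00]), 'dq': array([-0.00105927,  0.00022017,  0.00010514,  0.00107819, -0.0012071 ,
        0.00074842]), 'effort': array([ 6.66178712e-04, -3.72318113e+01,  2.52406561e+01,  1.70516007e-02,
        1.01608414e-04,  4.74251294e-06]), 'tcp_pos': array([ 213.95278363, -451.20365698,  230.41726685]), 'eef_rot': array([-3.06293036e+00, -6.89383565e-01,  7.15516445e-04]), 'wrist_force': array([-0.91831208,  0.10928199,  0.50330966]), 'moment': array([-0.01686048,  0.01001207, -0.02088743]), 'grip_force': 0.0, 'finger_gap': 85.52877037087656}
base [([723.0, 34.0, 12.0], 0.85)]
gate [([724.0, 31.0, 10.0], 0.95)]
wheel [([542.0, -2.0, 83.0], 0.77)]
star_plate [([542.0, -2.0, 85.0], 0.97)]
lock_knob [([562.0, -9.0, 138.0], 0.95)]
capped_mid [([614.0, -84.0, 96.0], 0.76)]
open_a_mid [([454.0, -14.0, 84.0], 0.87), ([314.0, -138.0, 64.0], 0.67), ([485.0, -248.0, 62.0], 0.64), ([373.0, -325.0, 18.0], 0.53)]
pocket_a [([544.0, -4.0, 80.0], 0.79)]
capped_mid [([635.0, -90.0, 76.0], 0.88)]
lock_knob [([568.0, -2.0, 142.0], 0.56)]
```

View pics/top.png

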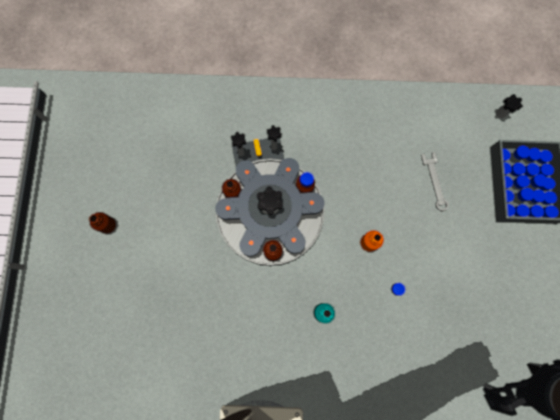

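View pics/scene.png

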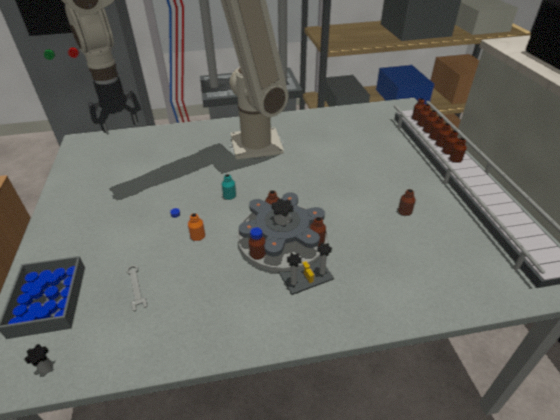

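The top view shows the wheel at about (270,205), the yellow pointer at (258,146) and the blue-capped bottle at (306,180), clockwise of the gate. The wheel has to turn roughly 65° anticlockwise. The empty pocket at the lower right, about (308,224), is clear for the fingers. The scene view agrees with this.

```bash
cat >> h.py <<'E'
def blobs(p, mask, lim, zfix=None):
    n,l,st,c=cv2.connectedComponentsWithStats(mask.astype(np.uint8)); out=[]
    for i in range(1,n):
        if st[i,4]<lim: continue
        m=(l==i); z=np.median(p["range_z"][m]); u,v=c[i]
        ray=np.array([(u-p["cx"])/p["fx"],(v-p["cy"])/p["fy"],1.])
        R,t=np.array(p["R"]),np.array(p["t"])
        o=-R.T@t; d=R.T@ray
        X=o+d*(z if zfix is None else (zfix-o[2])/d[2])
        out.append((np.round(c[i],1),X,st[i,4]))
    return out
def measure():
    p=viewer.read_camera("top"); I=p["img"].astype(int); b,g,r=I[...,0],I[...,1],I[...,2]
    roi=np.zeros(b.shape,bool); roi[120:270,212:330]=1
    dots=blobs(p,roi&(r>g+60)&(r>140)&(g<170)&(b>50),3,83)
    yel=blobs(p,roi&(r>150)&(g>110)&(b<90)&(r-g<90),5,46)
    blue=blobs(p,roi&(b>r+80)&(b>120),10,112)
    return p,dots,yel,blue
E
python3 - <<'E'
from h import *
from scipy.spatial.transform import Rotation as Ro
p,d,y,b=measure()
for n,L in (("dot",d),("yel",y),("blue",b)):
    for c,X,a in L: print(n,c,np.round(X),a)
look(["lock_knob","star_plate","gate"])
print(Ro.from_rotvec(readout.state()["eef_rot"]).as_matrix().round(3))
I=cv2.resize(p["img"][110:280,200:360],None,fx=3.5,fy=3.5,interpolation=cv2.INTER_CUBIC);cv2.imwrite("pics/crop.png",I)
E
```

```text
dot [287.5 169. ] [652. -44.  83.] 12
dot [246.6 171.6] [642.  55.  83.] 13
dot [311.4 202.4] [ 571. -103.   83.] 13
dot [227.5 207.7] [551.  96.  83.] 14
dot [293.3 239.5] [480. -62.  83.] 14
dot [250.6 242.4] [470.  38.  83.] 15
yel [257.1 146.7] [722.  34.  46.] 86
blue [306.6 178.3] [622. -88. 112.] 144
lock_knob [([562.0, -6.0, 137.0], 0.89), ([541.0, -1.0, 87.0], 0.22)]
star_plate [([542.0, -1.0, 83.0], 0.96)]
gate [([721.0, 36.0, 10.0], 0.58)]
[[ 0.904  0.428 -0.   ]
 [ 0.428 -0.904 -0.   ]
 [-0.     0.    -1.   ]]
```

View pics/crop.png

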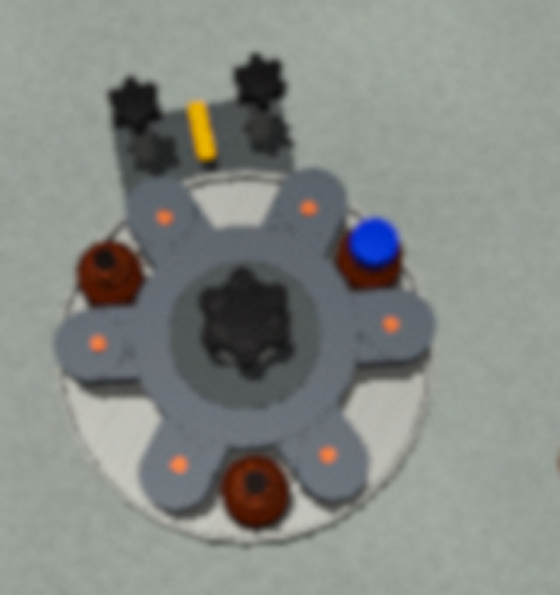

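```bash
python3 -m inch '[{"grip":-1,"linear":[30,-13,0],"spin":0},{"grip":-1,"linear":[30,-13,0],"spin":0},{"grip":-1,"linear":[30,-13,0],"spin":0},{"grip":-1,"linear":[30,-13,0],"spin":0},{"grip":-1,"linear":[30,-13,0],"spin":0},{"grip":-1,"linear":[30,-13,0],"spin":0},{"grip":-1,"linear":[30,-13,0],"spin":0},{"grip":-1,"linear":[30,-13,0],"spin":0},{"grip":-1,"linear":[30,-13,0],"spin":0},{"grip":-1,"linear":[30,-13,0],"spin":0},{"grip":-1,"linear":[30,-13,0],"spin":0},{"grip":-1,"linear":[30,-13,0],"spin":0},{"grip":-1,"linear":[30,-13,0],"spin":0},{"grip":-1,"linear":[30,-13,0],"spin":0},{"grip":-1,"linear":[0,0,25],"spin":6.5},{"grip":-1,"linear":[0,0,25],"spin":6.5},{"grip":-1,"linear":[0,0,20],"spin":6.5},{"grip":-1,"linear":[0,0,0],"spin":0},{"grip":-1,"linear":[0,0,0],"spin":0}]'
python3 - <<'E'
from h import *
from scipy.spatial.transform import Rotation as Ro
s=readout.state()
print(Ro.from_rotvec(s["eef_rot"]).as_matrix().round(3), s["joint_pos"].round(2))
p=viewer.read_camera("top")
R,t=np.array(p["R"]),np.array(p["t"]);o=-R.T@t
print("cam",o)
K=[]
for u,v in ((238.3,139.4),(274.3,132.9)):
    d=R.T@np.array([(u-p["cx"])/p["fx"],(v-p["cy"])/p["fy"],1]); K.append(o+d*(107-o[2])/d[2])
m=(K[0]+K[1])/2; dd=K[0]-K[1]
print(K, m, np.linalg.norm(dd), "perp ang",np.degrees(np.arctan2(-dd[0],dd[1])),"mid ang",np.degrees(np.arctan2(m[1]+3.3,m[0]-561)))
w=viewer.read_camera("wrist"); cv2.imwrite("pics/w1.png",w["img"])
E
```

```text
t: 2.43
tcp_pos: [514.8, -107.1, 160.5]
eef_rot: [-3.136, -0.166, 0.005]
wrist_force: [0.5, -0.5, 0.1]
finger_gap: -0.3
grip_force: 0.0
[[ 0.994  0.105 -0.003]
 [ 0.105 -0.994  0.001]
 [-0.003 -0.001 -1.   ]] [-0.21  0.33 -0.06  1.18  0.    2.83]
cam [ 334.27201292  -15.180254   1038.21531463]
[array([714.72737452,  76.99156277, 107.        ]), array([734.4000998 ,  -8.91766185, 107.        ])] [724.56373716  34.03695046 107.        ] 88.13291664104429 perp ang 12.898026808352752 mid ang 12.858672693507128
```

View pics/w1.png

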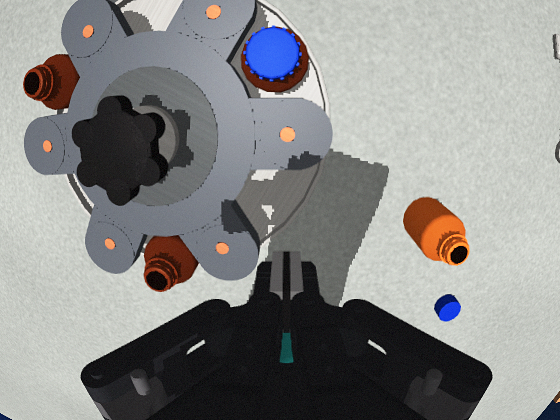

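The wrist view shows the fingertips at about (287,255) heading into the empty pocket. The posts give a gate direction of 12.9°, so the turn needed is about +67°. I'll descend now.

```bash
python3 -m inch '[{"grip":-1,"linear":[4,-1,15],"spin":0},{"grip":-1,"linear":[0,0,20],"spin":0},{"grip":-1,"linear":[0,0,20],"spin":0},{"grip":-1,"linear":[0,0,15],"spin":0},{"grip":-1,"linear":[0,0,15],"spin":0},{"grip":-1,"linear":[0,0,14],"spin":0},{"grip":-1,"linear":[0,0,0],"spin":0},{"grip":-1,"linear":[0,0,0],"spin":0}]'
python3 - <<'E'
from h import *
p,d,y,b=measure()
for n,L in (("dot",d),("blue",b)):
    for c,X,a in L: print(n,c,np.round(X),a, round(np.degrees(np.arctan2(X[1]+3.3,X[0]-561)),1))
E
```

```text
t: 3.2
tcp_pos: [520.2, -106.3, 63.3]
eef_rot: [3.137, 0.162, 0.002]
wrist_force: [-0.9, 0.7, 1.2]
finger_gap: -0.4
grip_force: 0.0
dot [287.8 169. ] [652. -45.  83.] 10 -24.3
dot [246.5 171.5] [643.  55.  83.] 12 35.7
dot [227.5 207.7] [551.  96.  83.] 14 95.7
dot [250.6 242.4] [470.  38.  83.] 15 155.9
blue [302.6 177.6] [623. -79. 112.] 45 -50.7
```

```bash
python3 -m inch '[{"grip":-1,"linear":[5,0,1],"spin":0},{"grip":-1,"linear":[5,0,1],"spin":0},{"grip":-1,"linear":[4,0,1],"spin":0},{"grip":-1,"linear":[2.6,0.9,0],"spin":-1.5},{"grip":-1,"linear":[5.2,1.75,0],"spin":-3},{"grip":-1,"linear":[5.2,1.75,0],"spin":-3},{"grip":-1,"linear":[5.2,1.75,0],"spin":-3},{"grip":-1,"linear":[5.2,1.75,0],"spin":-3},{"grip":-1,"linear":[5.2,1.75,0],"spin":-3},{"grip":-1,"linear":[5.2,1.75,0],"spin":-3},{"grip":-1,"linear":[5.2,1.75,0],"spin":-3},{"grip":-1,"linear":[5.2,1.75,0],"spin":-3},{"grip":-1,"linear":[2.6,0.9,0],"spin":-1.5},{"grip":-1,"linear":[0,0,0],"spin":0},{"grip":-1,"linear":[0,0,0],"spin":0}]'
cat > m.py <<'E'
from h import *
from scipy.spatial.transform import Rotation as Ro
p,d,y,b=measure()
for n,L in (("dot",d),("blue",b)):
    for c,X,a in L: print(n,c,np.round(X),a, round(np.degrees(np.arctan2(X[1]+3.3,X[0]-561)),1))
s=readout.state();x=Ro.from_rotvec(s["eef_rot"]).as_matrix()
r=x.T@(s["tcp_pos"]-np.array([561,-3.3,60])); print("tool n,u,z:",r.round(1),"lobe ang",np.degrees(np.arctan2(x[1,1],x[0,1])).round(1))
E
python3 m.py
```

```text
t: 4.5
tcp_pos: [583.0, -104.9, 59.4]
eef_rot: [-3.013, -0.888, -0.001]
wrist_force: [0.1, 0.1, -0.0]
finger_gap: 0.1
grip_force: 0.1
dot [269.5 165. ] [661.   0.  83.] 12 2.0
dot [233.5 185. ] [608.  85.  83.] 12 62.2
dot [232.7 225.5] [508.  81.  83.] 14 121.8
dot [269.5 246.7] [461.  -7.  83.] 14 -177.9
blue [291.6 165. ] [653. -52. 112.] 138 -28.0
tool n,u,z: [-36.7  97.1   0.6] lobe ang -57.2
```

```bash
python3 -m inch '[{"grip":-1,"linear":[2.6,0.9,0],"spin":-1.5},{"grip":-1,"linear":[5.2,1.75,0],"spin":-3},{"grip":-1,"linear":[5.2,1.75,0],"spin":-3},{"grip":-1,"linear":[5.2,1.75,0],"spin":-3},{"grip":-1,"linear":[5.2,1.75,0],"spin":-3},{"grip":-1,"linear":[5.2,1.75,0],"spin":-3},{"grip":-1,"linear":[5.2,1.75,0],"spin":-3},{"grip":-1,"linear":[5.2,1.75,0],"spin":-3},{"grip":-1,"linear":[5.2,1.75,0],"spin":-3},{"grip":-1,"linear":[5.2,1.75,0],"spin":-3},{"grip":-1,"linear":[5.2,1.75,0],"spin":-3},{"grip":-1,"linear":[2.6,0.9,0],"spin":-1.5},{"grip":-1,"linear":[2.6,0.9,0],"spin":-1.5},{"grip":-1,"linear":[0,0,0],"spin":0},{"grip":-1,"linear":[0,0,0],"spin":0}]'
python3 m.py
```

```text
t: 5.8
tcp_pos: [636.6, -73.8, 59.4]
eef_rot: [2.614, 1.742, 0.001]
wrist_force: [0.2, -2.5, -0.5]
finger_gap: 0.2
grip_force: 0.8
dot [245.8 172. ] [641.  57.  83.] 10 36.9
dot [227.5 208.5] [549.  96.  83.] 12 96.8
dot [250.3 242.7] [469.  38.  83.] 3 155.7
blue [264.7 159.2] [665.  11. 112.] 110 8.1
tool n,u,z: [-35.9  96.7   0.6] lobe ang -22.6
```

```bash
python3 -m inch '[{"grip":-1,"linear":[2.6,0.9,0],"spin":-1.5},{"grip":-1,"linear":[2.6,0.9,0],"spin":-1.5},{"grip":-1,"linear":[2.6,0.9,0],"spin":-1.5},{"grip":-1,"linear":[1.7,0.6,0],"spin":-1},{"grip":-1,"linear":[0,0,0],"spin":0},{"grip":-1,"linear":[0,0,0],"spin":0},{"grip":-1,"linear":[-4,0,0],"spin":0},{"grip":-1,"linear":[-6,0,0],"spin":0},{"grip":-1,"linear":[0,0,0],"spin":0}]'
python3 m.py
```

```text
t: 6.6
tcp_pos: [639.2, -76.4, 59.1]
eef_rot: [-2.528, -1.864, 0.001]
wrist_force: [-0.1, -0.0, 0.1]
finger_gap: 0.2
grip_force: 0.0
dot [242.5 174.5] [635.  65.  83.] 12 42.7
dot [228.4 212.6] [539.  93.  83.] 13 102.7
blue [261.1 160.2] [662.  20. 112.] 136 12.9
tool n,u,z: [-46.5  96.4   0.8] lobe ang -17.2
```

```bash
python3 -m inch '[{"grip":-1,"linear":[-5,0,0],"spin":0},{"grip":-1,"linear":[0,0,-15],"spin":0},{"grip":-1,"linear":[0,0,-20],"spin":0},{"grip":-1,"linear":[0,0,-30],"spin":0},{"grip":-1,"linear":[0,0,-30],"spin":0},{"grip":-1,"linear":[0,0,-30],"spin":0},{"grip":-1,"linear":[-30,0,-20],"spin":0},{"grip":-1,"linear":[-40,0,0],"spin":0},{"grip":-1,"linear":[-40,0,0],"spin":0},{"grip":-1,"linear":[-40,0,0],"spin":0},{"grip":-1,"linear":[-40,0,0],"spin":0},{"grip":-1,"linear":[-40,0,0],"spin":0},{"grip":-1,"linear":[0,0,0],"spin":0},{"grip":-1,"linear":[0,0,0],"spin":0},{"grip":-1,"linear":[0,0,0],"spin":0}]'
python3 - <<'E'
import m
from h import *
cv2.imwrite("pics/end.png",cv2.resize(m.p["img"][110:280,200:360],None,fx=3.5,fy=3.5))
E
```

```text
t: 7.9
tcp_pos: [570.3, -300.5, 204.1]
eef_rot: [-2.528, -1.864, -0.001]
wrist_force: [0.6, 1.4, 0.4]
finger_gap: 0.1
grip_force: 0.0
dot [283.2 167.2] [657. -33.  83.] 11 -17.4
dot [242.5 174.5] [635.  65.  83.] 12 42.7
dot [310.6 197.4] [ 583. -101.   83.] 13 -77.1
dot [228.1 212.5] [539.  94.  83.] 15 102.5
dot [297.4 236.4] [488. -72.  83.] 15 -137.0
dot [255.4 244.4] [466.  26.  83.] 15 162.9
blue [261.2 160.4] [662.  20. 112.] 144 12.8
tool n,u,z: [-280.4   96.4 -144.4] lobe ang -17.1
```

View pics/end.png

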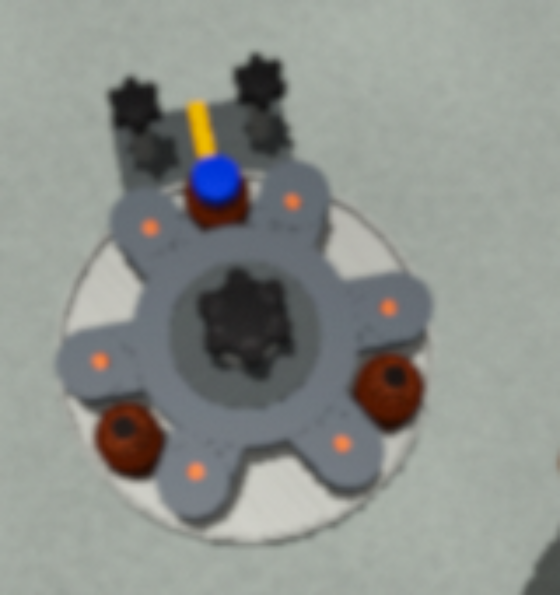

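The blue cap, at crop (217,180), sits in line with the yellow pointer at (202,130). All three bottles are upright in their pockets, and the arm is clear.

```bash
python3 -c "
from bench import workorder; print(workorder.finish_job())"
```

```text
the job is handed in; nothing more can be done
None
```

The job is handed in, with no verdict returned: the last picture shows the blue-capped bottle at 12.8° against the gate's 12.9° (well under 1 mm off its centre line), all three bottles upright in their pockets and the arm clear of the wheel.

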